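Roll the blue-banded lens tube to the yellow line

ROBOT

A 6-joint arm with a two-finger parallel gripper is mounted at the origin on the work surface. World frame = base frame: x ahead of the robot, y to its left, z up, the work surface at z = 0. Lengths are in m, angles in rad, forces in N, time in s.
With the tool pointing down it reaches from about 0.325 to 0.775 m from the base axis. Payload 9.3 kg.
Tool frame: the origin (TCP) lies at the centre of the arm's flange, where the gripper is bolted on; the fingertips stand env.tcp_to_tips ahead of it and the grasp point (between the pads) lies 155 mm ahead of it (env.tcp_to_tips is the distance from the TCP to the fingertips, in m); z points along the fingers, y is the line along which they close (so a half turn about z gives the same grasp; the last joint's range is limited). The gripper opens to 85 mm and grips with 20 to 120 N. Pads are 22 mm wide; open, the fingers measure 114 mm over their backs; the gripper's body (76 mm by 85 mm) begins 54 mm behind the grasp point. The pads swing forward as they close: fully open they stand 13 mm farther back than shut.
Start: joints at [1.099, 0.259, 0.021, 1.334, 0, 1.418], TCP at [0.172, 0.522, 0.405] pointing down, gripper open.
Joint ranges: [-3.04, 3.04], [-0.91, 1.82], [-1.04, 1.36], [-1.92, 1.95], [-1.52, 1.45], [-3.14, 3.14]. Speed limits (rad/s): [2.22, 2.22, 2.79, 3.14, 3.14, 3.14].

INTERFACE

Orientations are given as a unit quaternion [x, y, z, w].
In Python, from station import env gives the robot as it stands.
- The arm moves only by the shell command python3 -m jog 'ROWS' [FORCE]. ROWS is JSON, a list of rows, each a list of 5 numbers: the closure, from -1 (fully open) to 1 (shut), then the shift along the tool's x, y, z in mm, then the turn about the tool's z in degrees. A call has exactly 10 rows; each row shifts and turns the commanded pose from where the row before left it, along the tool's axes as they then stand; what a row does not reach is not made up. A row lasts 1/8 s, in which the tool goes at most 62.5 mm and 10.7 degrees, less where a joint would pass 70% of its speed; a pose out of reach is approached as far as the arm can. A call is refused whole if a number of a shift passes 62.5 or a number of a turn 10.7, either way. A call with a gripper value outside its range is refused whole. The fingers move at their own pace and stop on an object; FORCE is the grip in N (left out, the last holds). Time passes only in rows, so rows that do not move let the fingers close, or fill a call up. It gives the time, the measured TCP pose, the force, the opening and the grip force at its end, in the units of the state.
- env.get_obs(): the state, without advancing time (a new reading comes with each control period).
- env.get_image(name): name is "scene" or "side" or "wrist"; returns a dict with "frame" (480x640x3 uint8, blue, green, red), "depth" (480x640 float32, m along the optical axis (not along the pixel's ray), 0 where there is no reading), "fx", "fy", "cx", "cy" (pixels), "extrinsics" (4x4, takes a point from world to camera coordinates). Camera axes: x right, y up, looking along -z (the intrinsics and any distortion apply to the point x, -y, -z); pixel columns grow to the right and rows downward; lengths in m; the calibration is good to about 2 mm. A picture is of the moment at which its call begins.
- env.finish_job(): hands the job in; it is judged then, once.
Trained networks look in the newest picture that a camera, given by its name, has taken for a name from the list of things; names that differ only in an ending like _2 or _b are one class to them, and where a whole thing is asked for, a point or a joint stands for the part that bears it (a point fixed in the world has none). Each returns a list of dicts, best first, with "confidence" (0 to 1); they miss things now and then, are a little off and sometimes report something else, mostly with a low value. They report only what shows in the picture. A call takes as long as a camera call. They do not tell look-alikes from the thing itself.
- env.spot_in(camera, thing): "uv" ([column, row] in pixels, amid what is visible of it).
- env.trace(camera, thing): "mask" (480x640 bool, what is visible of it) and "uv" ([column, row] in pixels, amid what is visible of it).
The state is a dict: "time_s": time; "joint_positions": joint angles; "qvel": joint speeds; "joint_torque": joint torques, N m; "eef_pos": TCP position; "tcp_rot": TCP orientation; "force": force on the tool from outside, world axes, zero at the start; "ft_torque": the same for the moment, N m; "grip_width": finger opening in m; "grasp_force": force on a finger pad.
Only numpy, scipy, OpenCV 4.12 (cv2) and the standard library are available. Lean on these libraries where they do the work, as an engineer would, in place of code of your own. Each camera call takes 0.05 s, during which the arm holds its last target. There are 200 camera calls.

TASK

Two spare lens tubes lie on the white inspection board. By pushing its side, roll the tube with the blue band along the board until it rests on the yellow tape line, lying along the line, without letting it run past the line or lifting it off the board. Leave the red-banded tube where it is.

Things in the scene. Friction and masses are not known exactly. Their poses are not given: they have to be found in the camera images.
- blue_tube: Loose lens tube to roll: a plain black cylinder 36 mm in diameter and 90 mm long, about 0.16 kg, with a blue band round its middle and a bare metal band near each end. Origin at its centre (on its axis, 18 mm above the board's top); x runs along its axis, y and z turn with it as it rolls. It lies roughly parallel to the tape lines, within 30 mm of midway between them. It rolls with some resistance: released at 0.1 m/s it coasts under 1 cm, at 0.2 m/s about 3 cm.
- yellow_line: The yellow tape line to roll to: flat tape 14 mm wide and 262 mm long, under 1 mm thick, stuck straight across the white board 130 mm to one side of the board's middle, on either side by chance; a green line, not listed, lies 130 mm to the other side. Origin at its centre, on the board's top; x runs along the line, y across it.
- red_tube: The other lens tube, the same but with a red band; it lies beside the blue one, the two roughly end to end, about 50 mm clear between their ends. Must be left alone. Origin at its centre, x along its axis.
- board: Fixed white inspection board with a black edge, 270 mm (its x) by 380 mm (its y) and 12 mm thick, lying flat on the bench. Origin at the centre of its underside, on the bench; its top is 12 mm above that. Its x runs along the tape lines, its y is the rolling direction.
There are look-alikes about, which are no part of the job. Leave any green or turquoise look-alike of the blue_tube alone.

How it is judged:
By the outcome, as a careful person would: the job done as asked, in the order asked, and still so for the second after the job is handed in, with the robot touching nothing.
It also fails if it takes over 38 s, if anything falls off the work surface, if the arm or the gripper's body presses on something with over 40 N, if the wrist force passes 120 N, or if a joint passes its speed limit or range.

## Working session

There is one attempt and no reset: what is moved stays moved. The work goes in short steps, Python scripts to look and compute and a shell command to move; the robot and the scene stay as the last step left them, time stands still between calls to the robot, and variables do not carry over. Pictures are saved under pics/ and viewed, at most 10 in all, crops included, and the job is handed in when it is done.

```bash
mkdir -p pics; cat > h.py <<'E'
import numpy as np, cv2
from station import env
def world(im,uv,z=None):
    u,v=uv; E=np.array(im["extrinsics"]); R=E[:3,:3]; t=E[:3,3]
    d=np.array([(u-im["cx"])/im["fx"],-(v-im["cy"])/im["fy"],-1.0])
    c=-R.T@t; r=R.T@d
    if z is None: return c+r*im["depth"][int(round(v)),int(round(u))]
    return c+r*(z-c[2])/r[2]
E
python3 - <<'E'
from h import *
o=env.get_obs();print(o["time_s"],o["eef_pos"],o["tcp_rot"],env.tcp_to_tips)
for c in("scene","side"):
    im=env.get_image(c);cv2.imwrite(f"pics/{c}1.png",im["frame"])
    for t in("blue_tube","red_tube","yellow_line","board"):
        for r in env.spot_in(c,t): print(c,t,np.round(r["uv"]),round(r["confidence"],2),np.round(world(im,r["uv"]),3), np.round(world(im,r["uv"],.012),3))
E
```

```text
0.0 [0.1723511  0.52225506 0.40406838] [ 1.58710529e-01  9.87324944e-01 -6.19002211e-04 -2.01359176e-04] 0.1734
scene blue_tube [432. 193.] 0.95 [0.34  0.287 0.03 ] [0.321 0.292 0.012]
scene blue_tube [298. 245.] 0.74 [0.483 0.076 0.048] [0.452 0.072 0.012]
scene blue_tube [473. 260.] 0.57 [0.484 0.336 0.036] [0.465 0.343 0.012]
scene red_tube [289. 328.] 0.95 [0.625 0.078 0.047] [0.603 0.075 0.012]
scene yellow_line [364. 309.] 0.94 [0.565 0.177 0.012] [0.565 0.177 0.012]
scene board [269. 307.] 0.88 [0.57  0.042 0.011] [0.57  0.042 0.012]
side blue_tube [341. 229.] 0.97 [0.464 0.087 0.042] [0.477 0.044 0.012]
side blue_tube [405. 372.] 0.83 [0.319 0.304 0.031] [0.321 0.288 0.012]
side blue_tube [268. 369.] 0.55 [0.456 0.355 0.036] [0.466 0.337 0.012]
side red_tube [252. 213.] 0.68 [0.607 0.089 0.04 ] [0.629 0.049 0.012]
side yellow_line [275. 272.] 0.86 [0.53  0.178 0.012] [0.53  0.177 0.012]
side board [301. 252.] 0.85 [0.515 0.121 0.011] [0.514 0.122 0.012]
```

View pics/scene1.png

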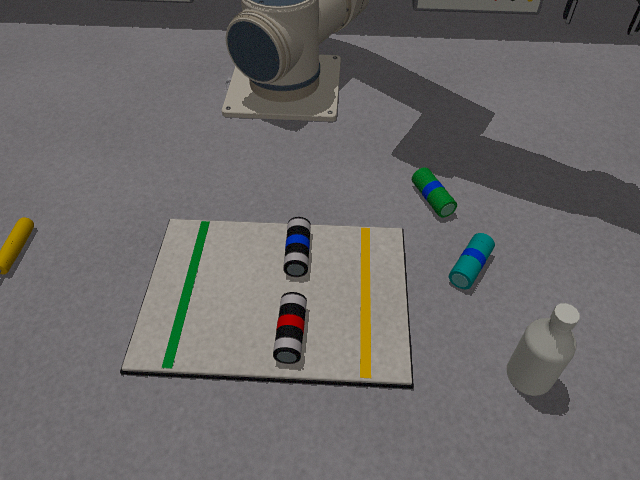

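View pics/side1.png

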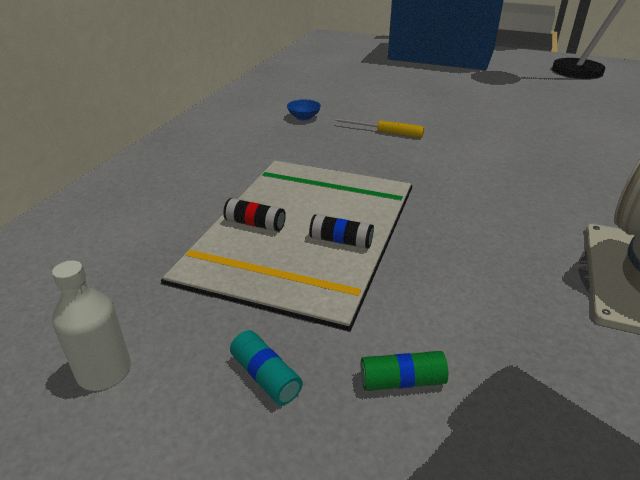

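Scene: the blue-banded black tube is at (298,245), the red one at (290,328) and the yellow line at column 365 (world +y). The green and turquoise look-alikes lie off the board. Next I'll measure the axes.

```bash
cat >> h.py <<'E'
def cloud(im,m):
    v,u=np.nonzero(m&(im["depth"]>0)); E=np.array(im["extrinsics"]);d=im["depth"][v,u]
    p=np.c_[(u-im["cx"])/im["fx"]*d,-(v-im["cy"])/im["fy"]*d,-d]
    return (p-E[:3,3])@E[:3,:3]
def fit(p):
    r=cv2.minAreaRect((p[:,:2]*1000).astype(np.float32)); b=cv2.boxPoints(r)
    e=[b[1]-b[0],b[2]-b[1]]; l=max(e,key=np.linalg.norm); 
    return np.round(r[0],1),np.round(r[1],1),round(np.degrees(np.arctan2(l[1],l[0]))%180,1)
E
python3 - <<'E'
from h import *
from scipy.optimize import least_squares
for c in("scene","side"):
    im=env.get_image(c)
    for t,k in(("blue_tube",(0.47,.08)),("red_tube",(.61,.08)),("yellow_line",(.55,.177))):
        for r in env.trace(c,t):
            m=cv2.erode(r["mask"].astype(np.uint8),np.ones((3,3)) if t!="yellow_line" else np.ones((1,1))).astype(bool)
            p=cloud(im,m)
            if len(p)<20 or np.hypot(*(np.median(p[:,:2],0)-k))>.06: continue
            print(c,t,round(r["confidence"],2),len(p),*fit(p),"z",np.round(np.percentile(p[:,2],[5,50,98]),4))
            if "tube" in t:
                # cylinder radius 18mm, horizontal axis
                f=lambda q:np.hypot((p[:,1]-q[0])*np.cos(q[1])-(p[:,0]-k[0])*np.sin(q[1]),p[:,2]-q[2])-.018
                s=least_squares(f,[k[1],0,.03],loss="soft_l1",f_scale=.002)
                print("  cyl: y at x=%.2f: %.4f ang %.1f z %.4f"%(k[0],s.x[0],np.degrees(s.x[1]),s.x[2]), "x range",np.round(np.percentile(p[:,0],[1,99]),3))
            else:
                a=np.polyfit(p[:,0],p[:,1],1);print("  line y at .47: %.4f ang %.2f"%(np.polyval(a,.47),np.degrees(np.arctan(a[0]))))
E
```

```text
scene blue_tube 0.93 1181 [471.1  73.8] [91.8 33.2] 1.5 z [0.026  0.0451 0.0496]
  cyl: y at x=0.47: 0.0729 ang 1.7 z 0.0301 x range [0.429 0.516]
scene red_tube 0.92 1616 [612.9  78.1] [32.7 91. ] 179.2 z [0.0285 0.0454 0.0495]
  cyl: y at x=0.61: 0.0771 ang -0.2 z 0.0300 x range [0.571 0.658]
scene yellow_line 0.98 1327 [540.  178.6] [257.7  14. ] 0.5 z [0.0109 0.0126 0.0149]
  line y at .47: 0.1776 ang 0.66
side blue_tube 0.79 1346 [467.3  80.3] [90.  27.3] 2.7 z [0.0238 0.04   0.0483]
  cyl: y at x=0.47: 0.0729 ang 2.2 z 0.0296 x range [0.423 0.51 ]
side red_tube 0.85 1166 [609.   82.5] [89.9 33.8] 3.6 z [0.0242 0.0395 0.0483]
  cyl: y at x=0.61: 0.0769 ang -0.2 z 0.0296 x range [0.565 0.652]
side yellow_line 0.82 1300 [538.6 177.2] [261.3  20.5] 1.0 z [0.0108 0.0121 0.0136]
  line y at .47: 0.1776 ang 0.72
```

```bash
python3 -m jog '[[-0.1,0,0,0,10.1],[-0.1,0,0,0,10.1],[-0.1,0,0,0,10.1],[-0.1,0,0,0,10.1],[-0.1,0,0,0,10.2],[-0.1,0,0,0,10.2],[-0.1,0,0,0,10.2],[-0.1,-51,29,0,0],[-0.1,-51,29,0,0],[-0.1,-51,29,0,0]]'
python3 -m jog '[[-0.1,-51,29,0,0],[-0.1,-51,29,0,0],[-0.1,-51,29,0,0],[-0.1,-51,29,0,0],[-0.1,-51,29,0,0],[-0.1,-51,29,0,0],[-0.1,-51,29,0,0],[-0.1,0,0,40,0],[-0.1,0,0,40,0],[-0.1,0,0,0,0]]'
```

```text
time_s: 2.15
eef_pos: [0.2618, 0.369, 0.4047]
tcp_rot: [0.702, 0.712, 0.0, 0.0]
force: [0.6, 0.9, -0.2]
grip_width: 0.0469
grasp_force: 0.0
time_s: 3.4
eef_pos: [0.4682, 0.0159, 0.3228]
tcp_rot: [0.703, 0.711, -0.001, -0.002]
force: [-0.0, 0.0, 0.8]
grip_width: 0.0468
grasp_force: 0.0
```

```bash
python3 -m jog '[[-0.1,-3,0,30,0],[-0.1,0,0,30,0],[-0.1,0,0,25,0],[-0.1,0,0,20,0],[-0.1,0,0,12,0],[-0.1,0,0,8,0],[-0.1,0,0,5,0],[-0.1,0,0,0,0],[-0.1,0,0,0,0],[-0.1,0,0,0,0]]'
python3 - <<'E'
from h import *
a=env.get_image("side")["frame"][130:330,180:440];b=env.get_image("scene")["frame"][180:400,140:420]
cv2.imwrite("pics/c2.png",np.hstack([cv2.resize(a,(400,400)),cv2.resize(b,(400,400))]))
E
```

```text
time_s: 4.65
eef_pos: [0.469, 0.013, 0.195]
tcp_rot: [0.703, 0.712, 0.0, 0.0]
force: [-0.2, -0.4, -0.4]
grip_width: 0.047
grasp_force: 0.0
```

View pics/c2.png

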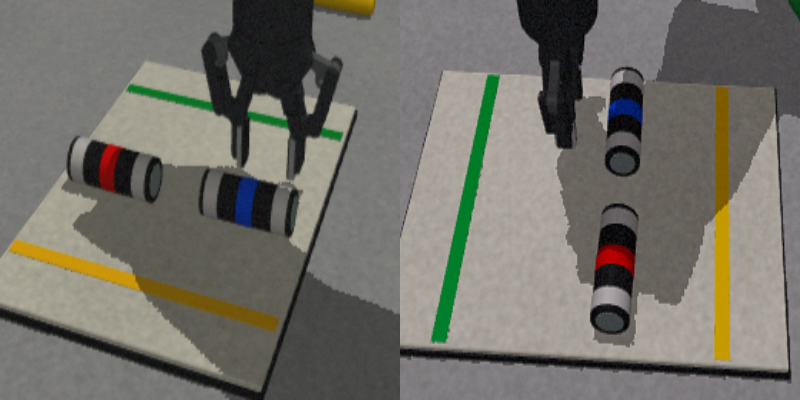

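Picture: both fingers stand behind the blue tube (left crop ~(240,155) and (292,170)), clear of it and of the red tube. I'll go 4 mm lower and push slowly.

```bash
python3 -m jog '[[-0.1,6,0,4,0],[-0.1,8,0,0,0],[-0.1,7,0,0,0],[-0.1,6,0,0,0],[-0.1,6,0,0,0],[-0.1,6,0,0,0],[-0.1,6,0,0,0],[-0.1,6,0,0,0],[-0.1,6,0,0,0],[-0.1,6,0,0,0]]'
python3 -m jog '[[-0.1,6,0,0,0],[-0.1,6,0,0,0],[-0.1,6,0,0,0],[-0.1,6,0,0,0],[-0.1,5,0,0,0],[-0.1,4,0,0,0],[-0.1,3,0,0,0],[-0.1,2,0,0,0],[-0.1,0,0,0,0],[-0.1,0,0,0,0]]'
cat > m.py <<'E'
from h import *
from scipy.optimize import least_squares
for c in("scene","side"):
    im=env.get_image(c)
    for r in env.trace(c,"blue_tube"):
        m=cv2.erode(r["mask"].astype(np.uint8),np.ones((3,3))).astype(bool)
        p=cloud(im,m)
        if len(p)<20: continue
        k=(.47,np.median(p[:,1]))
        if abs(np.median(p[:,0])-.47)>.05 or k[1]>.25: continue
        f=lambda q:np.hypot((p[:,1]-q[0])*np.cos(q[1])-(p[:,0]-.47)*np.sin(q[1]),p[:,2]-q[2])-.018
        s=least_squares(f,[k[1],0,.03],loss="soft_l1",f_scale=.002)
        print(c,len(p),"y %.4f ang %.1f z %.4f"%(s.x[0],np.degrees(s.x[1]),s.x[2]),np.round(np.percentile(p[:,0],[1,99]),3))
E
python3 m.py
```

```text
time_s: 6.0
eef_pos: [0.4681, 0.0764, 0.1907]
tcp_rot: [0.703, 0.712, 0.0, -0.0]
force: [-0.8, -0.5, 0.6]
grip_width: 0.0469
grasp_force: 0.1
time_s: 7.25
eef_pos: [0.4677, 0.114, 0.1907]
tcp_rot: [0.703, 0.712, 0.0, -0.0]
force: [-0.2, 0.1, -0.3]
grip_width: 0.0472
grasp_force: 0.0
scene 1154 y 0.1443 ang 1.6 z 0.0301 [0.428 0.515]
side 1547 y 0.1440 ang 1.2 z 0.0296 [0.421 0.51 ]
```

```bash
python3 -m jog '[[-0.1,4,0,0,0],[-0.1,5,0,0,0],[-0.1,5,0,0,0],[-0.1,5,0,0,0],[-0.1,4,0,0,0],[-0.1,3,0,0,0],[-0.1,2,0,0,0],[-0.1,2,0,0,0],[-0.1,1,0,0,0],[-0.1,0,0,0,0]]'
python3 m.py
```

```text
time_s: 8.7
eef_pos: [0.4673, 0.145, 0.1907]
tcp_rot: [0.703, 0.712, 0.0, 0.0]
force: [0.5, 0.2, -0.1]
grip_width: 0.0467
grasp_force: 0.0
scene 1026 y 0.1748 ang 0.7 z 0.0300 [0.428 0.514]
side 1617 y 0.1746 ang 1.1 z 0.0296 [0.421 0.508]
```

```bash
python3 -m jog '[[-0.1,1,0,0,0],[-0.1,1,0,0,0],[-0.1,1,0,0,0],[-0.1,0,0,0,0],[-0.1,0,0,0,0],[-0.1,0,0,0,0],[-0.1,-4,0,0,0],[-0.1,-12,0,0,0],[-0.1,-20,0,0,0],[-0.1,-20,0,0,0]]'
python3 -m jog '[[-0.1,0,0,-10,0],[-0.1,0,0,-30,0],[-0.1,0,0,-40,0],[-0.1,0,0,-40,0],[-0.1,-30,0,-20,0],[-0.1,-40,0,0,0],[-0.1,-40,0,0,0],[-0.1,-10,0,0,0],[-0.1,0,0,0,0],[-0.1,0,0,0,0]]'
python3 m.py; python3 - <<'E'
from h import *
a=env.get_image("side")["frame"][130:330,180:440];b=env.get_image("scene")["frame"][180:400,140:420]
cv2.imwrite("pics/c3.png",np.hstack([cv2.resize(a,(400,400)),cv2.resize(b,(400,400))]))
E
```

```text
time_s: 10.15
eef_pos: [0.4679, 0.0909, 0.1907]
tcp_rot: [0.703, 0.712, -0.0, 0.0]
force: [0.9, 1.0, 0.2]
grip_width: 0.0474
grasp_force: 0.0
time_s: 11.4
eef_pos: [0.4694, -0.0271, 0.3308]
tcp_rot: [0.702, 0.712, 0.0, -0.0]
force: [0.3, 0.0, 0.2]
grip_width: 0.0472
grasp_force: 0.0
scene 1210 y 0.1778 ang 0.7 z 0.0301 [0.427 0.514]
side 1694 y 0.1776 ang 1.2 z 0.0296 [0.421 0.509]
```

View pics/c3.png

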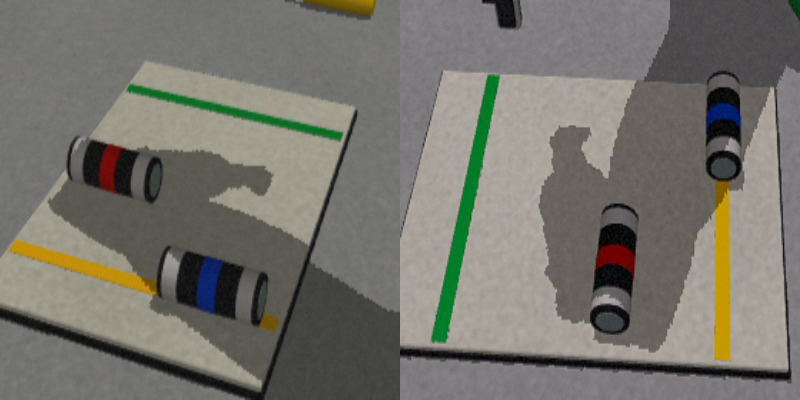

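The blue tube lies along the yellow line (right crop ~(722,125)), the red tube hasn't moved, and the arm is clear.

```bash
python3 -c "
from station import env
print(env.finish_job())"
```

```text
the job is handed in; nothing more can be done
None
```

The blue-banded tube rests along the yellow line, within about 0.2 mm of its middle and within about half a degree of its direction; the red tube was left alone, and the job was handed in at about 11.6 s.

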